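# Stage a cell and hold the tester's sprung cover open

## Robot

A 7-joint arm with a two-finger parallel gripper is mounted at the origin on a cart in front of the work surface, level with it; the furniture and walls round the work are solid. World frame = base frame: x ahead of the robot, y to its left, z up, the work surface at z = 0. Lengths are in m, angles in rad, forces in N, time in s.
With the tool pointing down it reaches from about 0.425 to 0.875 m from the base axis. Payload 4.7 kg.
Tool frame: the origin (TCP) lies midway between the tips of the shut fingers; the grasp point (between the pads) lies 19 mm behind it; z points along the fingers, x is the direction in which the jaws open and shut, and the axes are right-handed (so a half turn about z gives the same grasp; the last joint's range is limited). The gripper opens to 85 mm and grips with 20 to 120 N. Pads are 22 mm wide; open, the fingers measure 114 mm over their backs; the gripper's body (76 mm by 85 mm) begins 54 mm behind the grasp point. The pads swing forward as they close: fully open they stand 13 mm farther back than shut.
Start: joints at [1.25, 0.321, -0.07, 1.45, 0.023, 1.371, -0.057], TCP at [0.214, -0.614, 0.231] pointing down, gripper open.
Joint ranges: [-2.86, 2.86], [-0.3, 2.09], [-1.38, 1.24], [0.06, 2.45], [-1.56, 4.7], [0.09, 2.05], [-2.69, 2.69]. Speed limits (rad/s): [2.57, 2.57, 3.14, 3.14, 3.14, 3.14, 3.14].

## Interface

Orientations are given as a 3x3 rotation matrix whose columns are the frame's x, y, z axes.
In Python, from station import env gives the robot as it stands.
- The arm moves only by the shell command python3 -m creep 'ROWS' [FORCE]. ROWS is JSON, a list of rows, each an object with "claw": the gripper's target within -1 to 1 (fully open at 1, half-way at 0, shut at -1); "delta_pos": the shift along the tool's x, y, z in m, a list of three; "delta_rot": the turn, a rotation vector about the tool's x, y, z in rad, a list of three. A call has 1 to 8 rows; each row is the pose to reach, as a shift and turn from the pose commanded when the call began, along the tool's axes at that moment; what a row does not reach only later rows make up. A row lasts 1/8 s, in which the tool goes at most 62.5 mm and 10.7 degrees, less where a joint would pass 70% of its speed; a pose out of reach is approached as far as the arm can. A call with a gripper value outside its range is refused whole. The fingers move at their own pace and stop on an object; FORCE is the grip in N (left out, the last holds). Time passes only in rows, so rows that repeat a pose let the fingers close. It gives the time, the measured TCP pose, the force and the opening at its end, in the units of the state.
- env.read_state(): the state, without advancing time (a new reading comes with each control period).
- env.capture(name): name is "side" or "top"; returns the picture (400x640x3 uint8, red, green, blue); there is no depth.
- env.get_calibration(name): a dict with "K" (3x3 intrinsics, pixels), "D" ([k1, k2, p1, p2, k3] as OpenCV has them; the pictures are not rectified), "world_from_camera" (4x4, takes a point from camera to world coordinates). Camera axes: x right, y down, z forward; pixel columns grow to the right and rows downward; lengths in m; the calibration is good to about 2 mm. A picture is of the moment at which its call begins. get_calibration takes no time and is no camera call.
- env.sign_off(): hands the job in, once; it reports no verdict.
The state is a dict: "time_s": time; "joints": joint angles; "qd": joint speeds; "tau": joint torques, N m; "tcp_pos": TCP position; "tool_rot": TCP orientation; "wrist_force": force on the tool from outside, world axes, zero at the start; "wrist_torque": the same for the moment, N m; "opening": opening from 0.0 (shut) to 1.0 (fully open).
Only numpy, scipy, OpenCV 4.12 (cv2) and the standard library are available. Lean on these libraries where they do the work, as an engineer would, in place of code of your own. Each camera call takes 0.05 s, during which the arm holds its last target. There are 200 camera calls.

## Task

Pick the one battery cell out of the tray of oddments, leaving the other oddments where they are, and stand it upright, right down in the round socket beside the test box, and let go of it. Then lift the box's sprung cover by its bar with the fingers and hold it open at 60 degrees, so that I can reach in with both hands to wire up the cell. Finish while still holding the cover steady at that angle; do not let it go.

Things in the scene. Friction and masses are not known exactly. Their poses are not given: they have to be found in the camera images.
- cell_mid (a point): the single AA battery cell: an upright cylinder 14 mm across and 51 mm tall, the tallest and slimmest thing in the tray; it stands on its end on the tray's floor. The point is its centre, 25 mm above its lower end; z runs along the cell
- tray: shallow open grey tray of oddments, 150 mm (x) by 212 mm (y), 30 mm high, walls and floor 3 mm thick, fixed. Origin at the centre of its underside. Six things stand in it in two rows (64 mm apart along x) of three (66 mm apart along y), in any order; the cell is one of them
- tin: round grey tin in the tray, 34 mm across, 22 mm tall, not wanted; origin at the centre of its underside
- foot: round black rubber end cap in the tray, 27 mm across, 13 mm tall, not wanted; origin at the centre of its underside
- reel: small reel lying flat in the tray, 52 mm across, 18 mm tall, not wanted; origin at the centre of its underside
- stick: USB stick in the tray, 18 x 50 x 8 mm, not wanted; origin at its underside
- clip: crocodile clip in the tray, 8 x 42 x 8 mm, not wanted; origin at its underside
- tester: grey cell test box, fixed: 140 mm (x) by 200 mm (y), walls 60 mm high, with a hinged cover on top (top face 68 mm high). Origin at the centre of the box's underside; its x points from the front (where the bar handle is) to the hinge at the back, its y to the side that carries the socket block
- socket (a point): centre of the mouth of the cell socket: a round hole 20 mm across and 14 mm deep, with a small chamfer, in an aluminium block 50 x 50 x 22 mm beside the box (on its +y side, 20 mm nearer the front than the box's centre). The point lies at the block's top face, 22 mm above the worktop; the nearest box wall is 48 mm away along the box's y. A cell standing in it has its lower end 14 mm below this point
- cover_bar (a point): middle of the cover's handle: a round steel bar 10 mm thick and 120 mm long, parallel to the box's y, carried at both ends by arms 33 mm ahead of (measured to the bar's near side) and level with the cover's front edge; between bar and cover edge the space is open. 64 mm above the worktop when the cover is shut, and nothing is below the bar. It can be pinched from above with one finger on either side
- cover_hinge (a point): middle of the cover's hinge line, which runs along the box's y at the back edge, 64 mm above the worktop. The bar lies 184 mm from it
- cover (a joint): opening angle of the cover in radians: 0 shut (level), 1.05 = 60 degrees, stop at 1.75. Its front edge and bar rise and swing back. A spring and its weight pull it shut at once when let go; it takes about 2 to 3 N at the bar along its swing. The round bar may turn between the fingers as the cover swings

How it is judged:
By the outcome, as a careful person would: the job done as asked, in the order asked, and still so for the second after the job is handed in, while the arm keeps its last pose, push and grip.
It also fails if it takes over 48 s, if anything falls off the work surface, if the arm or the gripper's body presses on something with over 40 N, if the wrist force passes 120 N, or if a joint passes its speed limit or range.

## Working session

There is one attempt and no reset: what is moved stays moved. The work goes in short steps, Python scripts to look and compute and a shell command to move; the robot and the scene stay as the last step left them, time stands still between calls to the robot, and variables do not carry over. Pictures are saved under pics/ and viewed, about 8 in all and at most 12, crops included, and the job is handed in when it is done.

```bash
mkdir -p pics; ls; python3 - <<'E'
from station import env
import cv2,numpy as np
np.set_printoptions(precision=4,suppress=True)
for n in("top","side"):
    cv2.imwrite(f"pics/{n}0.png",env.capture(n)[:,:,::-1])
    c=env.get_calibration(n)
    for k in c: print(n,k,np.array(c[k]))
s=env.read_state()
for k in s: print(k,np.array(s[k]))
E
```

```text
pics
top K [[441.3962   0.     314.5693]
 [  0.     441.3962 196.6041]
 [  0.       0.       1.    ]]
top D [-0.0107  0.      0.      0.      0.    ]
top world_from_camera [[ 0.0241 -0.997   0.0731  0.4713]
 [-0.9997 -0.024   0.0028  0.0018]
 [-0.001  -0.0732 -0.9973  1.274 ]
 [ 0.      0.      0.      1.    ]]
side K [[510.233    0.     322.2743]
 [  0.     510.233  199.8886]
 [  0.       0.       1.    ]]
side D [0.0497 0.     0.     0.     0.    ]
side world_from_camera [[-0.8833 -0.3367  0.3263  0.2289]
 [-0.4684  0.6022 -0.6465  0.6816]
 [ 0.0212 -0.7239 -0.6896  0.8046]
 [ 0.      0.      0.      1.    ]]
time_s 0.1
joints [ 1.2501  0.3218 -0.0701  1.4515  0.0226  1.3708 -0.0569]
qd [ 0.0002 -0.0003  0.0005 -0.0037 -0.0017 -0.0001  0.0005]
tau [  0.0004 -49.4875  -0.3837 -31.521    0.013    0.0074   0.    ]
tcp_pos [ 0.2134 -0.6135  0.2303]
tool_rot [[ 0.3287 -0.9445 -0.0007]
 [-0.9445 -0.3287  0.0016]
 [-0.0017  0.0001 -1.    ]]
wrist_force [-1.045  -0.2368 -0.2021]
wrist_torque [ 0.0529 -0.0105  0.0245]
opening 0.9974273511800371
```

View pics/top0.png

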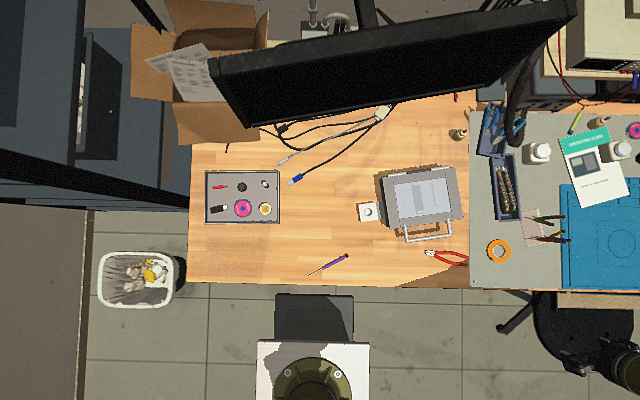

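View pics/side0.png

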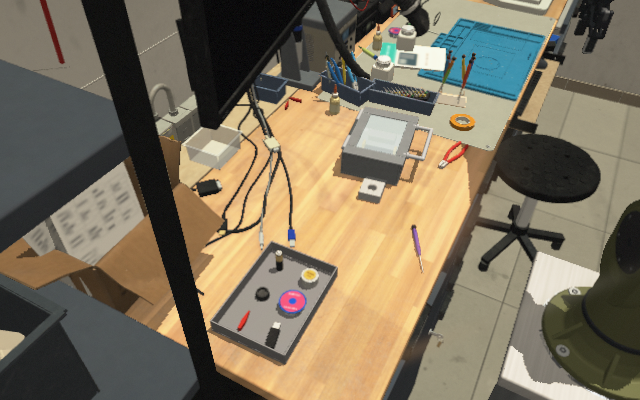

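The top view shows the tray at (205–280, 170–223) with the cell near (264,184), and the test box around (422,195) with its socket block near (368,212) and its bar near (428,238). In the side view the cell stands at (279,260) and the socket is near (372,187). I'll enlarge these.

```bash
python3 - <<'E'
import cv2,numpy as np
t=cv2.imread("pics/top0.png");s=cv2.imread("pics/side0.png")
def crop(im,x,y,w,h): return cv2.resize(im[y:y+h,x:x+w],(400,300),interpolation=cv2.INTER_CUBIC)
# scales: 4 (100x75)
a=crop(t,195,160,100,75);b=crop(t,350,165,133,100)
c=crop(s,240,230,100,75);d=crop(s,330,100,133,100)
cv2.imwrite("pics/mix.png",np.vstack([np.hstack([a,b]),np.hstack([c,d])]))
E
```

```text
(no output)
```

View pics/mix.png

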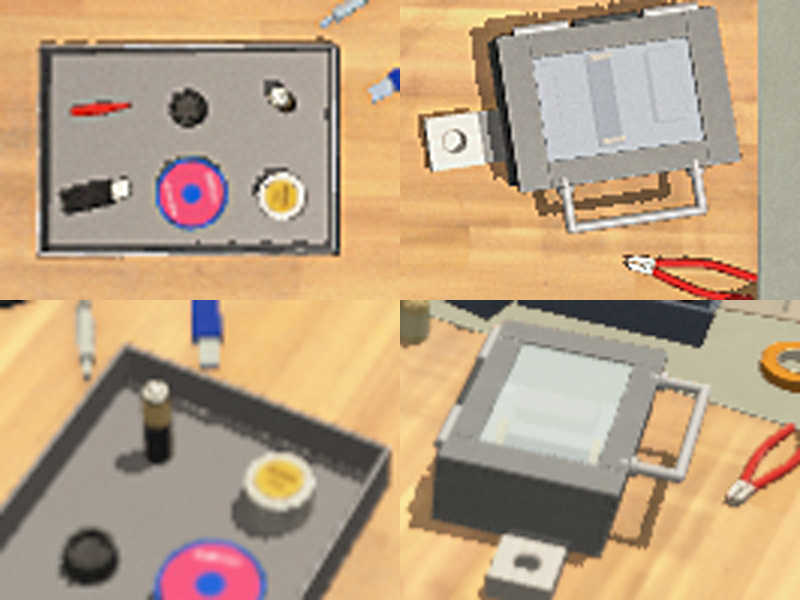

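The crops show the cell's top at about (263.5,182.5) in the top view and (278.5,252) in the side view. The hole is at top (368.2,211.4) and side (371.9,186.2). The bar runs between top (406.9,240.5) and (450.5,234.5).

```bash
cat > h.py <<'E'
import cv2,numpy as np
from station import env
np.set_printoptions(precision=4,suppress=True)
C={n:env.get_calibration(n) for n in("top","side")}
def ray(n,uv):
    c=C[n];K=np.array(c["K"]);T=np.array(c["world_from_camera"])
    p=cv2.undistortPoints(np.array([[uv]],float),K,np.array(c["D"]))[0,0]
    return T[:3,3],T[:3,:3]@np.array([p[0],p[1],1])
def plane(n,uv,z):
    o,d=ray(n,uv);return o+d*(z-o[2])/d[2]
def tri(a,b):
    A=np.zeros((3,3));v=np.zeros(3);R=[ray("top",a),ray("side",b)]
    for o,d in R:
        d=d/np.linalg.norm(d);P=np.eye(3)-np.outer(d,d);A+=P;v+=P@o
    x=np.linalg.solve(A,v);return x
def st():
    s=env.read_state()
    for k in("time_s","joints","tcp_pos","tool_rot","wrist_force","opening"):print(k,np.array(s[k]))
    return s
E
python3 - <<'E'
from h import *
m4=lambda x,y,ox,oy,px,py:((x-px+.5)/4-.5+ox,(y-py+.5)/4-.5+oy)
m3=lambda x,y,ox,oy,px,py:((x-px+.5)/3.0075-.5+ox,(y-py+.5)/3-.5+oy)
tc=lambda x,y:m4(x,y,195,160,0,0); tb=lambda x,y:m3(x,y,350,165,400,0)
sc=lambda x,y:m4(x,y,240,230,0,300); sb=lambda x,y:m3(x,y,330,100,400,300)
def both(nm,a,b,z): print(nm,"tri",tri(a,b),"top",plane("top",a,z),"side",plane("side",b,z))
both("celltop",tc(273,90),sc(155,390),.054)
print("cellbase",plane("top",tc(289,106),.003),plane("side",sc(158,457),.003))
both("hole",tb(455,140),sb(527,560),.022)
both("bar+y",tb(572,225),sb(684,472),.066)
both("bar-y",tb(703,207),sb(706,386),.066)
both("block tl",tb(421,115),sb(508,538),.022)
both("cov +y front",tb(522,189),sb(605,497),.068)
both("cov -y front",tb(740,158),sb(664,352),.068)
for p in[(41,46),(337,46),(41,250),(337,250)]: print("tray",plane("top",tc(*p),.03))
E
```

```text
celltop tri [0.594  0.1481 0.0531] top [0.5976 0.1498 0.054 ] side [0.5895 0.1476 0.054 ]
cellbase [0.5915 0.144  0.003 ] [0.5899 0.1477 0.003 ]
hole tri [ 0.5231 -0.1479  0.021 ] top [ 0.5248 -0.1472  0.022 ] side [ 0.5209 -0.1475  0.022 ]
bar+y tri [ 0.4441 -0.2503  0.0667] top [ 0.4482 -0.2492  0.066 ] side [ 0.4402 -0.2527  0.066 ]
bar-y tri [ 0.4652 -0.3688  0.0655] top [ 0.4673 -0.368   0.066 ] side [ 0.463 -0.369  0.066]
block tl tri [ 0.5359 -0.1138  0.0655] top [ 0.5477 -0.1147  0.022 ] side [ 0.5442 -0.1636  0.022 ]
cov +y front tri [ 0.4821 -0.2038  0.0591] top [ 0.4798 -0.2031  0.068 ] side [ 0.4813 -0.1924  0.068 ]
cov -y front tri [ 0.5122 -0.4029  0.0627] top [ 0.5126 -0.4009  0.068 ] side [ 0.5096 -0.3954  0.068 ]
tray [0.6275 0.3185 0.03  ]
tray [0.6325 0.1083 0.03  ]
tray [0.483  0.3124 0.03  ]
tray [0.4881 0.1039 0.03  ]
```

```bash
cat >> h.py <<'E'
def to(*targets):
    s=env.read_state();R=np.array(s["tool_rot"]);p=np.array(s["tcp_pos"])
    for t in targets: print("delta",R.T@(np.array(t)-p))
E
python3 -c "
from h import *
to((.594,.148,.17))"
```

```text
delta [-0.594  -0.6097  0.0613]
```

```bash
python3 -m creep '[{"claw":-0.15,"delta_pos":[-0.04,-0.04,0],"delta_rot":[0,0,0]},{"claw":-0.15,"delta_pos":[-0.08,-0.08,0],"delta_rot":[0,0,0]},{"claw":-0.15,"delta_pos":[-0.12,-0.12,0],"delta_rot":[0,0,0]},{"claw":-0.15,"delta_pos":[-0.16,-0.16,0],"delta_rot":[0,0,0]},{"claw":-0.15,"delta_pos":[-0.2,-0.2,0],"delta_rot":[0,0,0]},{"claw":-0.15,"delta_pos":[-0.24,-0.24,0.01],"delta_rot":[0,0,0]},{"claw":-0.15,"delta_pos":[-0.28,-0.28,0.02],"delta_rot":[0,0,0]},{"claw":-0.15,"delta_pos":[-0.32,-0.32,0.03],"delta_rot":[0,0,0]}]' 60
python3 -c "
from h import *
st();to((.594,.148,.17))"
```

```text
time_s: 1.1
tcp_pos: [0.411, -0.2048, 0.2009]
tool_rot: [[0.328, -0.945, 0.0], [-0.945, -0.328, -0.0], [0.0, 0.0, -1.0]]
wrist_force: [0.3, -0.0, 0.0]
opening: 0.423
time_s 1.1
joints [ 0.856  -0.0554 -0.4336  1.9301 -0.024   1.2616 -0.8059]
tcp_pos [ 0.411  -0.2048  0.2009]
tool_rot [[ 0.3284 -0.9445  0.    ]
 [-0.9445 -0.3284 -0.0005]
 [ 0.0004  0.0001 -1.    ]]
wrist_force [ 0.2994 -0.0242  0.0266]
opening 0.42268514322876705
delta [-0.2731 -0.2887  0.0307]
```

```bash
python3 -m creep '[{"claw":-0.15,"delta_pos":[-0.04,-0.042,0],"delta_rot":[0,0,0]},{"claw":-0.15,"delta_pos":[-0.08,-0.085,0.01],"delta_rot":[0,0,0]},{"claw":-0.15,"delta_pos":[-0.12,-0.125,0.02],"delta_rot":[0,0,0]},{"claw":-0.15,"delta_pos":[-0.16,-0.168,0.03],"delta_rot":[0,0,0]},{"claw":-0.15,"delta_pos":[-0.2,-0.21,0.03],"delta_rot":[0,0,0]},{"claw":-0.15,"delta_pos":[-0.24,-0.252,0.03],"delta_rot":[0,0,0]},{"claw":-0.15,"delta_pos":[-0.273,-0.289,0.03],"delta_rot":[0,0,0]},{"claw":-0.15,"delta_pos":[-0.273,-0.289,0.06],"delta_rot":[0,0,0]}]'
python3 - <<'E'
from h import *
t=env.capture("top");s=env.capture("side");st()
cv2.imwrite("pics/t1.png",t[:,:,::-1]);cv2.imwrite("pics/s1.png",s[:,:,::-1])
a=cv2.resize(t[150:230,190:290],None,fx=4,fy=4,interpolation=2);b=cv2.resize(s[200:280,230:330],None,fx=4,fy=4,interpolation=2)
cv2.imwrite("pics/m1.png",np.hstack([a,b])[:,:,::-1])
E
```

```text
time_s: 2.1
tcp_pos: [0.5956, 0.1526, 0.1427]
tool_rot: [[0.335, -0.942, 0.004], [-0.942, -0.335, 0.005], [-0.003, -0.006, -1.0]]
wrist_force: [0.2, -0.6, -1.1]
opening: 0.426
time_s 2.2
joints [ 0.3113  0.3951 -0.7409  1.6463  0.2787  1.2168 -1.7245]
tcp_pos [0.5914 0.1464 0.1375]
tool_rot [[ 0.3304 -0.9438 -0.007 ]
 [-0.9438 -0.3304 -0.0009]
 [-0.0015  0.0069 -1.    ]]
wrist_force [-0.6409 -0.9906 -0.8086]
opening 0.42229400671433853
```

View pics/m1.png

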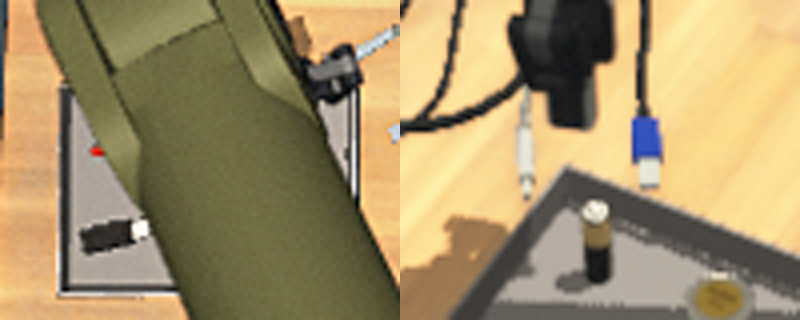

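The side view shows the finger pair above the cell, with tip centre at about px (273.5,231). The cell's top is at (278.5,252.5) and its base at (279,269.5). The arm hides the cell in the top view. I'll check whether the projected tool agrees with the picture.

```bash
python3 - <<'E'
from h import *
def proj(n,X):
    c=C[n];M=np.linalg.inv(np.array(c["world_from_camera"]))
    r,_=cv2.Rodrigues(M[:3,:3]);return cv2.projectPoints(np.array([X],float),r,M[:3,3],np.array(c["K"]),np.array(c["D"]))[0].ravel()
s=st();R=np.array(s["tool_rot"]);p=np.array(s["tcp_pos"])
for dx in(-.0325,-.018,.018,.0325):print(dx,proj("side",p+R@np.array([dx,0,-.008])))
for q in((.594,.148),(.5905,.1475),(.596,.149),(.593,.146)):print(q,[proj(n,(*q,z)) for n in("side","top") for z in(.003,.054)])
to((.593,.1475,.024))
E
```

```text
time_s 2.2
joints [ 0.3113  0.3951 -0.7409  1.6463  0.2787  1.2168 -1.7245]
tcp_pos [0.5914 0.1464 0.1375]
tool_rot [[ 0.3304 -0.9438 -0.007 ]
 [-0.9438 -0.3304 -0.0009]
 [-0.0015  0.0069 -1.    ]]
wrist_force [-0.6409 -0.9906 -0.8086]
opening 0.42229400671433853
-0.0325 [271.8557 231.1139]
-0.018 [273.6683 225.2063]
0.018 [277.9891 211.1162]
0.0325 [279.661  205.6611]
(0.594, 0.148) [array([277.3047, 268.2008]), array([276.2719, 251.4188]), array([265.5203, 185.2433]), array([263.4677, 183.4289])]
(0.5905, 0.1475) [array([278.9411, 268.6959]), array([277.9657, 251.9176]), array([265.6539, 186.4514]), array([263.6065, 184.6868])]
(0.596, 0.149) [array([276.1814, 268.1658]), array([275.1087, 251.3825]), array([265.1973, 184.5473]), array([263.1316, 182.7043])]
(0.593, 0.146) [array([278.2622, 267.6984]), array([277.2642, 250.9159]), array([266.1998, 185.6037]), array([264.1753, 183.8042])]
delta [-0.0003 -0.0026  0.1135]
```

```bash
python3 -m creep '[{"claw":-0.15,"delta_pos":[0,0.003,0.01],"delta_rot":[0,0,0]},{"claw":-0.15,"delta_pos":[0,0.003,0.035],"delta_rot":[0,0,0]},{"claw":-0.15,"delta_pos":[0,0.003,0.06],"delta_rot":[0,0,0]},{"claw":-0.15,"delta_pos":[0,0.003,0.08],"delta_rot":[0,0,0]},{"claw":-0.15,"delta_pos":[0,0.003,0.08],"delta_rot":[0,0,0]}]'
python3 - <<'E'
from h import *
s=env.capture("side");st();to((.5915,.147,.024))
cv2.imwrite("pics/s2.png",cv2.resize(s[200:280,230:330],None,fx=6,fy=6,interpolation=2)[:,:,::-1])
E
```

```text
time_s: 2.82
tcp_pos: [0.5901, 0.1442, 0.0601]
tool_rot: [[0.328, -0.945, -0.002], [-0.945, -0.328, -0.001], [0.0, 0.003, -1.0]]
wrist_force: [-0.1, -0.2, 0.1]
opening: 0.425
time_s 2.875
joints [ 0.2875  0.4676 -0.7095  1.7227  0.3398  1.0785 -1.7689]
tcp_pos [0.5909 0.1448 0.0613]
tool_rot [[ 0.328  -0.9447 -0.0005]
 [-0.9447 -0.328  -0.0003]
 [ 0.0001  0.0005 -1.    ]]
wrist_force [ 0.7153 -0.1754 -0.1619]
opening 0.42426801005900716
delta [-0.0019 -0.0013  0.0373]
```

View pics/s2.png

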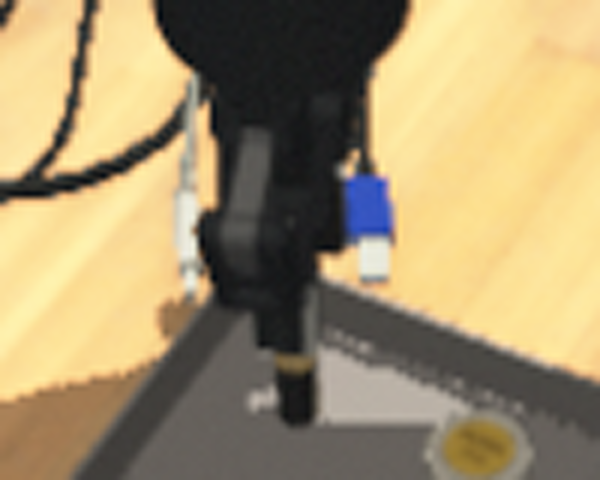

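The near finger is at crop x≈283 and the cell at x≈297, which is what the jaw's slant predicts, so the tool is centred. Descending and gripping.

```bash
python3 -m creep '[{"claw":-0.15,"delta_pos":[-0.001,-0.001,0.015],"delta_rot":[0,0,0]},{"claw":-0.15,"delta_pos":[-0.001,-0.001,0.03],"delta_rot":[0,0,0]},{"claw":-0.15,"delta_pos":[-0.001,-0.001,0.037],"delta_rot":[0,0,0]},{"claw":-0.15,"delta_pos":[-0.001,-0.001,0.037],"delta_rot":[0,0,0]},{"claw":-1,"delta_pos":[-0.001,-0.001,0.037],"delta_rot":[0,0,0]},{"claw":-1,"delta_pos":[-0.001,-0.001,0.037],"delta_rot":[0,0,0]},{"claw":-1,"delta_pos":[-0.001,-0.001,0.037],"delta_rot":[0,0,0]},{"claw":-1,"delta_pos":[-0.001,-0.001,0.037],"delta_rot":[0,0,0]}]' 40
python3 -c "
from h import *
st()"
```

```text
time_s: 3.88
tcp_pos: [0.5921, 0.1466, 0.0248]
tool_rot: [[0.329, -0.944, 0.001], [-0.944, -0.329, 0.0], [0.0, -0.001, -1.0]]
wrist_force: [-0.2, 0.6, 1.8]
opening: 0.151
time_s 3.875
joints [ 0.2661  0.5136 -0.6885  1.7443  0.3758  1.0183 -1.7955]
tcp_pos [0.5921 0.1466 0.0248]
tool_rot [[ 0.3286 -0.9445  0.001 ]
 [-0.9445 -0.3286  0.0001]
 [ 0.0002 -0.0009 -1.    ]]
wrist_force [-0.1633  0.5756  1.84  ]
opening 0.1505521704586481
```

```bash
python3 -m creep '[{"claw":-1,"delta_pos":[0,0,-0.015],"delta_rot":[0,0,0]},{"claw":-1,"delta_pos":[0,0,-0.045],"delta_rot":[0,0,0]},{"claw":-1,"delta_pos":[0,0,-0.08],"delta_rot":[0,0,0]},{"claw":-1,"delta_pos":[0,0,-0.1],"delta_rot":[0,0,0]},{"claw":-1,"delta_pos":[0,0,-0.1],"delta_rot":[0,0,0]}]'
python3 -c "
from h import *
st();to((.5225,-.1478,.1))"
```

```text
time_s: 4.5
tcp_pos: [0.5927, 0.1468, 0.1261]
tool_rot: [[0.328, -0.945, 0.003], [-0.945, -0.328, 0.0], [0.001, -0.003, -1.0]]
wrist_force: [0.6, -0.4, -0.1]
opening: 0.146
time_s 4.5
joints [ 0.3107  0.4011 -0.7394  1.664   0.289   1.1856 -1.7343]
tcp_pos [0.5927 0.1468 0.1261]
tool_rot [[ 0.3284 -0.9445  0.0033]
 [-0.9445 -0.3284  0.0002]
 [ 0.0009 -0.0032 -1.    ]]
wrist_force [ 0.5688 -0.3603 -0.1336]
opening 0.14552184109156296
delta [0.2552 0.1632 0.0258]
```

```bash
python3 -m creep '[{"claw":-1,"delta_pos":[0.03,0.02,0],"delta_rot":[0,0,0]},{"claw":-1,"delta_pos":[0.07,0.045,0],"delta_rot":[0,0,0]},{"claw":-1,"delta_pos":[0.115,0.073,0],"delta_rot":[0,0,0]},{"claw":-1,"delta_pos":[0.16,0.102,0.01],"delta_rot":[0,0,0]},{"claw":-1,"delta_pos":[0.2,0.128,0.02],"delta_rot":[0,0,0]},{"claw":-1,"delta_pos":[0.235,0.15,0.03],"delta_rot":[0,0,0]},{"claw":-1,"delta_pos":[0.255,0.163,0.04],"delta_rot":[0,0,0]},{"claw":-1,"delta_pos":[0.255,0.163,0.04],"delta_rot":[0,0,0]}]'
python3 -m creep '[{"claw":-1,"delta_pos":[0,0,0],"delta_rot":[0,0,0]},{"claw":-1,"delta_pos":[0,0,0.01],"delta_rot":[0,0,0]},{"claw":-1,"delta_pos":[0,0,0.015],"delta_rot":[0,0,0]},{"claw":-1,"delta_pos":[0,0,0.015],"delta_rot":[0,0,0]}]'
python3 - <<'E'
from h import *
s=env.capture("side");t=env.capture("top");st();to((.5225,-.1478,.029))
cv2.imwrite("pics/s3.png",np.hstack([cv2.resize(i,(400,400),interpolation=2) for i in(s[120:210,320:410],t[160:240,335:415])])[:,:,::-1])
E
```

```text
time_s: 5.5
tcp_pos: [0.5191, -0.1499, 0.082]
tool_rot: [[0.324, -0.946, -0.004], [-0.946, -0.324, 0.001], [-0.002, 0.004, -1.0]]
wrist_force: [0.3, 0.0, -1.1]
opening: 0.152
time_s: 6.0
tcp_pos: [0.5212, -0.1471, 0.0686]
tool_rot: [[0.33, -0.944, -0.001], [-0.944, -0.33, 0.001], [-0.001, 0.001, -1.0]]
wrist_force: [-0.3, -0.3, -0.8]
opening: 0.152
time_s 6.1
joints [ 0.7785  0.2948 -0.6251  1.8836  0.2002  1.0256 -1.1661]
tcp_pos [ 0.5216 -0.1476  0.0693]
tool_rot [[ 0.3291 -0.9443 -0.    ]
 [-0.9443 -0.3291  0.0001]
 [-0.0001  0.     -1.    ]]
wrist_force [-0.1905 -0.2943 -0.6473]
opening 0.1478917990041678
delta [ 0.0005 -0.0008  0.0403]
```

View pics/s3.png

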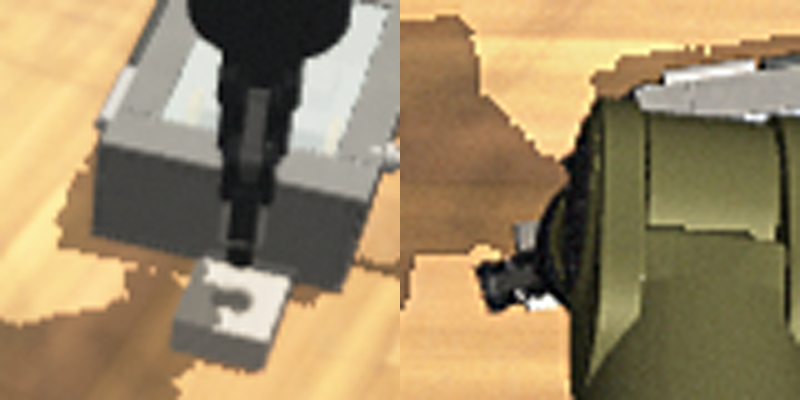

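The side crop shows the hole centred at crop (233,299), about px (372,187). The near finger tip is at crop (240,258), just above and behind it. I'll check the lateral alignment by projection.

```bash
python3 - <<'E'
from h import *
def proj(n,X):
    c=C[n];M=np.linalg.inv(np.array(c["world_from_camera"]))
    r,_=cv2.Rodrigues(M[:3,:3]);return cv2.projectPoints(np.array([X],float),r,M[:3,3],np.array(c["K"]),np.array(c["D"]))[0].ravel()
s=env.read_state();R=np.array(s["tool_rot"]);p=np.array(s["tcp_pos"])
k=400/90
cr=lambda X:((proj("side",X)-[320,120]+.5)*k-.5)
for d in(-.0215,-.0065):print("near finger tip",cr(p+R@np.array([d,0,0])))
print("cell base",cr(p+[0,0,-.021]))
print("hole proj",cr((.5225,-.1478,.022)), plane("side",((233+.5)/k-.5+320,(299+.5)/k-.5+120),.022))
E
```

```text
near finger tip [236.0603 253.7646]
near finger tip [238.4958 234.3447]
cell base [235.7843 257.6057]
hole proj [229.8537 295.1442] [ 0.5199 -0.1459  0.022 ]
```

```bash
python3 -m creep '[{"claw":-1,"delta_pos":[0,-0.001,0.008],"delta_rot":[0,0,0]},{"claw":-1,"delta_pos":[0,-0.001,0.016],"delta_rot":[0,0,0]},{"claw":-1,"delta_pos":[0,-0.001,0.022],"delta_rot":[0,0,0]},{"claw":-1,"delta_pos":[0,-0.001,0.026],"delta_rot":[0,0,0]},{"claw":-1,"delta_pos":[0,-0.001,0.029],"delta_rot":[0,0,0]},{"claw":-1,"delta_pos":[0,-0.001,0.032],"delta_rot":[0,0,0]},{"claw":-1,"delta_pos":[0,-0.001,0.032],"delta_rot":[0,0,0]}]'
python3 - <<'E'
from h import *
st();to((.522,-.147,.029))
E
```

```text
time_s: 6.98
tcp_pos: [0.5224, -0.1475, 0.0371]
tool_rot: [[0.329, -0.944, -0.0], [-0.944, -0.329, -0.0], [-0.0, 0.0, -1.0]]
wrist_force: [-0.1, 0.6, -0.5]
opening: 0.148
time_s 6.975
joints [ 0.7615  0.3405 -0.6115  1.9054  0.2351  0.9672 -1.1937]
tcp_pos [ 0.5224 -0.1475  0.0371]
tool_rot [[ 0.3286 -0.9445 -0.0003]
 [-0.9445 -0.3286 -0.    ]
 [-0.0001  0.0002 -1.    ]]
wrist_force [-0.111   0.6128 -0.4954]
opening 0.1478028832362103
delta [-0.0006  0.0002  0.0081]
```

```bash
python3 -m creep '[{"claw":-1,"delta_pos":[0,0,0.003],"delta_rot":[0,0,0]},{"claw":-1,"delta_pos":[0,0,0.005],"delta_rot":[0,0,0]},{"claw":-1,"delta_pos":[0,0,0.007],"delta_rot":[0,0,0]},{"claw":-1,"delta_pos":[0,0,0.008],"delta_rot":[0,0,0]},{"claw":-1,"delta_pos":[0,0,0.008],"delta_rot":[0,0,0]}]'
```

```text
time_s: 7.6
tcp_pos: [0.5225, -0.1475, 0.0297]
tool_rot: [[0.329, -0.944, -0.0], [-0.944, -0.329, -0.0], [0.0, 0.0, -1.0]]
wrist_force: [-2.1, -0.0, 3.9]
opening: 0.15
```

Bottom contact reads 3.9 N at the expected height. Releasing.

```bash
python3 -m creep '[{"claw":-0.55,"delta_pos":[0,0,0],"delta_rot":[0,0,0]},{"claw":-0.4,"delta_pos":[0,0,0],"delta_rot":[0,0,0]},{"claw":-0.3,"delta_pos":[0,0,0],"delta_rot":[0,0,0]},{"claw":-0.3,"delta_pos":[0,0,-0.01],"delta_rot":[0,0,0]},{"claw":-0.3,"delta_pos":[0,0,-0.03],"delta_rot":[0,0,0]},{"claw":-0.3,"delta_pos":[0,0,-0.06],"delta_rot":[0,0,0]},{"claw":-0.3,"delta_pos":[0,0,-0.1],"delta_rot":[0,0,0]},{"claw":-0.3,"delta_pos":[0,0,-0.12],"delta_rot":[0,0,0]}]'
python3 - <<'E'
from h import *
st()
s=env.read_state()
th=.165;X=np.array([np.cos(th),np.sin(th),0])
bar=np.array([.4547,-.3096,.064])
R=np.array(s["tool_rot"]);ang=np.arctan2(X[1],X[0])-np.arctan2(R[1,0],R[0,0])
print("world turn",ang)
to((.4547,-.3096,.14))
E
```

```text
time_s: 8.6
tcp_pos: [0.5241, -0.1477, 0.1534]
tool_rot: [[0.329, -0.944, 0.005], [-0.944, -0.329, -0.002], [0.004, -0.004, -1.0]]
wrist_force: [0.7, -0.2, -1.1]
opening: 0.348
time_s 8.6
joints [ 0.8101  0.1994 -0.6476  1.8005  0.131   1.1793 -1.1132]
tcp_pos [ 0.5241 -0.1477  0.1534]
tool_rot [[ 0.3289 -0.9443  0.0047]
 [-0.9443 -0.3289 -0.0021]
 [ 0.0035 -0.0038 -1.    ]]
wrist_force [ 0.738  -0.2091 -1.074 ]
opening 0.3481599713566454
world turn 1.400623991607119
delta [0.1301 0.1188 0.0134]
```

```bash
python3 -m creep '[{"claw":-0.3,"delta_pos":[0.02,0.015,0],"delta_rot":[0,0,-0.175]},{"claw":-0.3,"delta_pos":[0.04,0.035,0],"delta_rot":[0,0,-0.35]},{"claw":-0.3,"delta_pos":[0.06,0.055,0],"delta_rot":[0,0,-0.525]},{"claw":-0.3,"delta_pos":[0.08,0.075,0],"delta_rot":[0,0,-0.7]},{"claw":-0.3,"delta_pos":[0.1,0.095,0],"delta_rot":[0,0,-0.875]},{"claw":-0.3,"delta_pos":[0.12,0.11,0],"delta_rot":[0,0,-1.05]},{"claw":-0.3,"delta_pos":[0.13,0.119,0.01],"delta_rot":[0,0,-1.225]},{"claw":-0.3,"delta_pos":[0.13,0.119,0.013],"delta_rot":[0,0,-1.4]}]'
python3 -m creep '[{"claw":-0.3,"delta_pos":[0,0,0],"delta_rot":[0,0,0]},{"claw":-0.3,"delta_pos":[0,0,0],"delta_rot":[0,0,0]},{"claw":-0.3,"delta_pos":[0,0,0],"delta_rot":[0,0,0]}]'
python3 - <<'E'
from h import *
s=env.capture("side");t=env.capture("top");st();to((.4547,-.3096,.045))
cv2.imwrite("pics/s4.png",np.hstack([cv2.resize(i,(400,400),interpolation=2) for i in(s[100:210,340:450],t[170:260,360:450])])[:,:,::-1])
E
```

```text
time_s: 9.6
tcp_pos: [0.4521, -0.3111, 0.1374]
tool_rot: [[0.986, 0.166, 0.0], [0.166, -0.986, -0.001], [0.0, 0.001, -1.0]]
wrist_force: [0.0, -0.1, 0.5]
opening: 0.353
time_s: 9.98
tcp_pos: [0.4532, -0.3093, 0.137]
tool_rot: [[0.987, 0.162, 0.001], [0.162, -0.987, -0.001], [0.0, 0.001, -1.0]]
wrist_force: [0.8, -0.1, 0.1]
opening: 0.354
time_s 10.075
joints [ 1.1596  0.2365 -0.6847  1.8046  0.1629  1.1569  0.5863]
tcp_pos [ 0.453  -0.3093  0.1367]
tool_rot [[ 0.9866  0.1629  0.0003]
 [ 0.1629 -0.9866 -0.0005]
 [ 0.0002  0.0005 -1.    ]]
wrist_force [ 0.2725 -0.5007 -0.4844]
opening 0.3494480440457173
delta [0.0016 0.0006 0.0917]
```

View pics/s4.png

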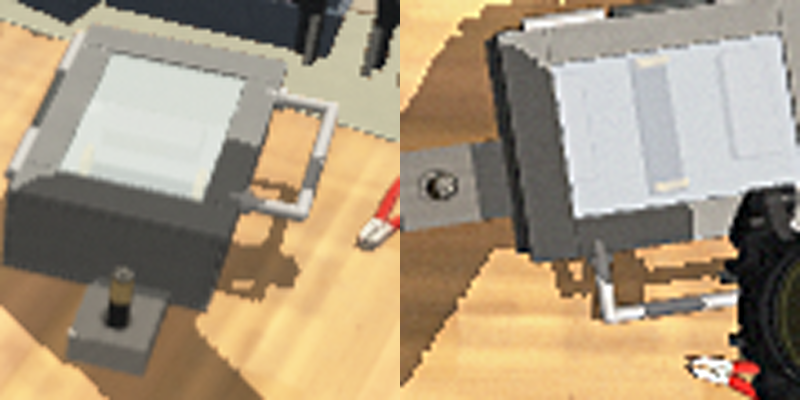

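The cell stands upright in the socket: side crop (120,300), top crop (438,185). The open fingers, at side crop (312,55) and (378,68), sit above the bar, which runs from (330,105) to (300,210). Descending on the bar.

```bash
python3 -m creep '[{"claw":-0.3,"delta_pos":[0.001,0,0.02],"delta_rot":[0,0,0]},{"claw":-0.3,"delta_pos":[0.001,0,0.04],"delta_rot":[0,0,0]},{"claw":-0.3,"delta_pos":[0.001,0,0.055],"delta_rot":[0,0,0]},{"claw":-0.3,"delta_pos":[0.001,0,0.065],"delta_rot":[0,0,0]},{"claw":-0.3,"delta_pos":[0.001,0,0.075],"delta_rot":[0,0,0]},{"claw":-0.3,"delta_pos":[0.001,0,0.085],"delta_rot":[0,0,0]},{"claw":-0.3,"delta_pos":[0.001,0,0.092],"delta_rot":[0,0,0]},{"claw":-0.3,"delta_pos":[0.001,0,0.092],"delta_rot":[0,0,0]}]'
python3 - <<'E'
from h import *
s=env.capture("side");st()
cv2.imwrite("pics/s5.png",cv2.resize(s[90:190,370:480],None,fx=5,fy=5,interpolation=2)[:,:,::-1])
E
```

```text
time_s: 11.08
tcp_pos: [0.4535, -0.3091, 0.0438]
tool_rot: [[0.987, 0.163, -0.001], [0.163, -0.987, 0.0], [-0.001, -0.001, -1.0]]
wrist_force: [-0.5, 0.4, -0.5]
opening: 0.35
time_s 11.125
joints [ 1.1176  0.3522 -0.6538  1.8842  0.2539  0.9886  0.5164]
tcp_pos [ 0.4538 -0.3093  0.0443]
tool_rot [[ 0.9866  0.1633 -0.    ]
 [ 0.1633 -0.9866 -0.    ]
 [-0.      0.     -1.    ]]
wrist_force [-0.094  -0.338   0.0976]
opening 0.354312736106816
```

View pics/s5.png

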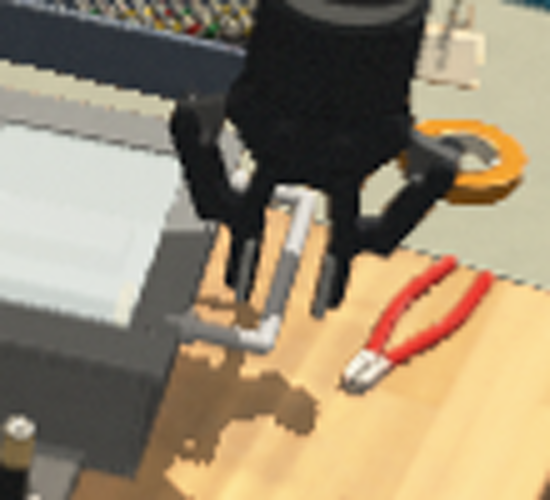

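The bar passes between the two fingers (bar at about (290,240), fingers at (243,270) and (328,280)). Closing.

```bash
python3 -m creep '[{"claw":-1,"delta_pos":[0,0,0],"delta_rot":[0,0,0]},{"claw":-1,"delta_pos":[0,0,0],"delta_rot":[0,0,0]},{"claw":-1,"delta_pos":[0,0,0],"delta_rot":[0,0,0]},{"claw":-1,"delta_pos":[0,0,0],"delta_rot":[0,0,0]}]' 60
python3 - <<'E'
from h import *
s=st();R=np.array(s["tool_rot"])
# arc in tool axes: x=box x, z down
for a in range(0,61,5):
    t=np.radians(a);print(a,round(.184*(1-np.cos(t)),4),round(-.184*np.sin(t),4))
E
```

```text
time_s: 11.62
tcp_pos: [0.4544, -0.3095, 0.0448]
tool_rot: [[0.987, 0.163, 0.001], [0.163, -0.987, -0.001], [0.001, 0.001, -1.0]]
wrist_force: [0.9, -0.6, 1.4]
opening: 0.092
time_s 11.625
joints [ 1.1177  0.3517 -0.6541  1.8837  0.2538  0.9881  0.5165]
tcp_pos [ 0.4544 -0.3095  0.0448]
tool_rot [[ 0.9866  0.1634  0.0012]
 [ 0.1634 -0.9866 -0.0007]
 [ 0.0011  0.0009 -1.    ]]
wrist_force [ 0.9405 -0.5605  1.3694]
opening 0.09170898138073957
0 0.0 -0.0
5 0.0007 -0.016
10 0.0028 -0.032
15 0.0063 -0.0476
20 0.0111 -0.0629
25 0.0172 -0.0778
30 0.0247 -0.092
35 0.0333 -0.1055
40 0.043 -0.1183
45 0.0539 -0.1301
50 0.0657 -0.141
55 0.0785 -0.1507
60 0.092 -0.1593
```

```bash
python3 -m creep '[{"claw":-1,"delta_pos":[0.0003,0,-0.008],"delta_rot":[0,0,0]},{"claw":-1,"delta_pos":[0.001,0,-0.02],"delta_rot":[0,0,0]},{"claw":-1,"delta_pos":[0.0028,0,-0.032],"delta_rot":[0,0,0]},{"claw":-1,"delta_pos":[0.0063,0,-0.0476],"delta_rot":[0,0,0]},{"claw":-1,"delta_pos":[0.0111,0,-0.0629],"delta_rot":[0,0,0]},{"claw":-1,"delta_pos":[0.0172,0,-0.0778],"delta_rot":[0,0,0]},{"claw":-1,"delta_pos":[0.0247,0,-0.092],"delta_rot":[0,0,0]},{"claw":-1,"delta_pos":[0.0247,0,-0.092],"delta_rot":[0,0,0]}]'
```

```text
time_s: 12.62
tcp_pos: [0.4774, -0.3055, 0.1371]
tool_rot: [[0.987, 0.163, -0.002], [0.163, -0.987, -0.001], [-0.003, 0.0, -1.0]]
wrist_force: [-3.1, -2.4, -3.3]
opening: 0.096
```

```bash
python3 -m creep '[{"claw":-1,"delta_pos":[0.0086,0,-0.0135],"delta_rot":[0,0,0]},{"claw":-1,"delta_pos":[0.0183,0,-0.0263],"delta_rot":[0,0,0]},{"claw":-1,"delta_pos":[0.0292,0,-0.0381],"delta_rot":[0,0,0]},{"claw":-1,"delta_pos":[0.041,0,-0.049],"delta_rot":[0,0,0]},{"claw":-1,"delta_pos":[0.0538,0,-0.0587],"delta_rot":[0,0,0]},{"claw":-1,"delta_pos":[0.0673,0,-0.0673],"delta_rot":[0,0,0]},{"claw":-1,"delta_pos":[0.0673,0,-0.0673],"delta_rot":[0,0,0]},{"claw":-1,"delta_pos":[0.0673,0,-0.0673],"delta_rot":[0,0,0]}]'
python3 - <<'E'
from h import *
s=env.capture("side");t=env.capture("top");r=st()
p=np.array(r["tcp_pos"]);d=p-[.4544,-.3095,.0448];x=d@[.987,.163,0]
print("dx,dz",x,d[2],"angle",np.degrees(np.arctan2(d[2],.184-x)),"radius",np.hypot(d[2],.184-x))
cv2.imwrite("pics/s6.png",np.hstack([cv2.resize(i,(400,400),interpolation=2) for i in(s[60:220,320:480],t[150:260,360:470])])[:,:,::-1])
E
```

```text
time_s: 13.62
tcp_pos: [0.5423, -0.2947, 0.2073]
tool_rot: [[0.987, 0.162, -0.005], [0.162, -0.987, -0.002], [-0.005, 0.001, -1.0]]
wrist_force: [-13.3, 0.9, 17.1]
opening: 0.089
time_s 13.725
joints [ 1.0148  0.3426 -0.7009  1.548   0.228   1.338   0.4511]
tcp_pos [ 0.5421 -0.2947  0.2072]
tool_rot [[ 0.9868  0.1616 -0.0053]
 [ 0.1616 -0.9868 -0.0017]
 [-0.0055  0.0008 -1.    ]]
wrist_force [-13.8239   0.9781  16.9493]
opening 0.08780312033677021
dx,dz 0.0890158393878355 0.16244642481359003 angle 59.68471740064532 radius 0.18817765994377447
```

View pics/s6.png

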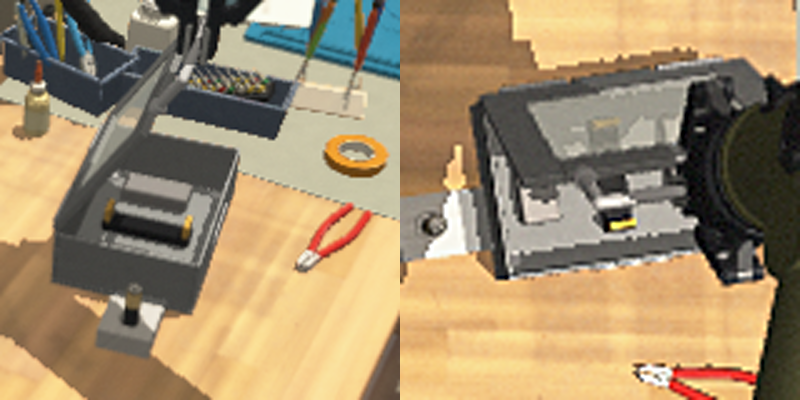

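The cover is open and the cell still stands in its socket (side crop (130,300)). There is about 20 N of radial stress at the bar, so I'll ease it outward and then measure the cover angle.

```bash
python3 -m creep '[{"claw":-1,"delta_pos":[-0.001,0,-0.0015],"delta_rot":[0,0,0]},{"claw":-1,"delta_pos":[-0.0015,0,-0.0025],"delta_rot":[0,0,0]},{"claw":-1,"delta_pos":[-0.0015,0,-0.0025],"delta_rot":[0,0,0]},{"claw":-1,"delta_pos":[-0.0015,0,-0.0025],"delta_rot":[0,0,0]}]'
python3 - <<'E'
from h import *
s=env.capture("side");t=env.capture("top");r=st()
p=np.array(r["tcp_pos"]);d=p-[.4544,-.3095,.0448];x=d@[.987,.163,0]
print("dx,dz",x,d[2],"angle",np.degrees(np.arctan2(d[2],.184-x)),"radius",np.hypot(d[2],.184-x))
cv2.imwrite("pics/s7raw.png",s[:,:,::-1]);cv2.imwrite("pics/t7raw.png",t[:,:,::-1])
cv2.imwrite("pics/s7.png",np.hstack([cv2.resize(i,(400,500),interpolation=2) for i in(s[60:160,335:415],t[160:260,375:455])])[:,:,::-1])
E
```

```text
time_s: 14.22
tcp_pos: [0.5419, -0.2947, 0.2073]
tool_rot: [[0.987, 0.162, -0.003], [0.162, -0.987, -0.0], [-0.003, -0.0, -1.0]]
wrist_force: [-5.9, -0.4, 4.0]
opening: 0.087
time_s 14.325
joints [ 1.0174  0.3408 -0.7013  1.5499  0.2249  1.3355  0.4542]
tcp_pos [ 0.5419 -0.2947  0.2073]
tool_rot [[ 0.9867  0.1622 -0.0028]
 [ 0.1622 -0.9868 -0.0003]
 [-0.0028 -0.0001 -1.    ]]
wrist_force [-5.9429 -2.0776  3.9477]
opening 0.09184716104096528
dx,dz 0.08879014138556038 0.1624921697861563 angle 59.632467255190384 radius 0.1883311509527689
```

View pics/s7.png

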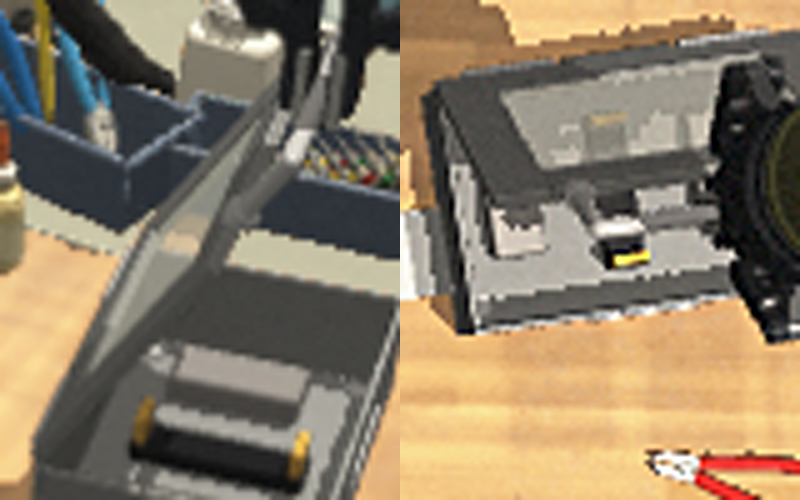

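The cover slopes up from lower left to upper right in the side view. The bar's +y end is at about side crop (237,213), or px (382.3,102.4), and at about top crop (598,228), or px (414.5,205.4). I'll compare these with the projection at several angles.

```bash
python3 - <<'E'
from h import *
def proj(n,X):
    c=C[n];M=np.linalg.inv(np.array(c["world_from_camera"]))
    r,_=cv2.Rodrigues(M[:3,:3]);return cv2.projectPoints(np.array([X],float),r,M[:3,3],np.array(c["K"]),np.array(c["D"]))[0].ravel()
X=np.array([.987,.163,0]);Y=np.array([-.163,.987,0])
b0=np.array([.4544,-.3095,.064])+.0575*Y
for a in(0,56,58,60,62,64):
    t=np.radians(a);P=b0+.184*(1-np.cos(t))*X+[0,0,.184*np.sin(t)]
    print(a,P,"side",proj("side",P),"top",proj("top",P))
print(tri((414.5,205.4),(382.3,102.4)))
im=np.hstack([cv2.resize(cv2.imread("pics/s7raw.png")[80:130,370:420],(400,400),interpolation=2),cv2.resize(cv2.imread("pics/t7raw.png")[175:225,390:440],(400,400),interpolation=2)])
cv2.imwrite("pics/z7.png",im)
E
```

```text
0 [ 0.445  -0.2527  0.064 ] side [421.9639 157.0271] top [408.0099 240.8565]
56 [ 0.5251 -0.2395  0.2165] side [395.6687  93.218 ] top [416.1568 208.9046]
58 [ 0.5304 -0.2386  0.22  ] side [393.4036  91.3244] top [416.1404 206.6081]
60 [ 0.5358 -0.2378  0.2233] side [391.0689  89.4938] top [416.0979 204.2532]
62 [ 0.5414 -0.2368  0.2265] side [388.6681  87.7292] top [416.0292 201.8437]
64 [ 0.547  -0.2359  0.2294] side [386.2051  86.0338] top [415.9341 199.3835]
[ 0.5432 -0.239   0.1874]
```

View pics/z7.png

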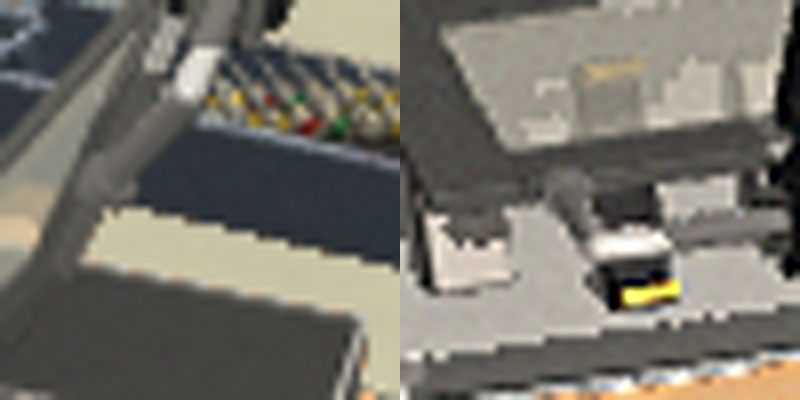

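The bar end sits near side px (393,90) and top px (413.5,205). After correcting for the offset seen when the cover was shut, that gives about 58.5–60°. The tool's own x travel gives 58.8°, so I'll nudge the cover open by about 1°.

```bash
python3 -m creep '[{"claw":-1,"delta_pos":[0.0015,0,-0.001],"delta_rot":[0,0,0]},{"claw":-1,"delta_pos":[0.003,0,-0.0025],"delta_rot":[0,0,0]},{"claw":-1,"delta_pos":[0.003,0,-0.0025],"delta_rot":[0,0,0]},{"claw":-1,"delta_pos":[0.003,0,-0.0025],"delta_rot":[0,0,0]},{"claw":-1,"delta_pos":[0.003,0,-0.0025],"delta_rot":[0,0,0]},{"claw":-1,"delta_pos":[0.003,0,-0.0025],"delta_rot":[0,0,0]}]'
python3 - <<'E'
from h import *
r=st()
p=np.array(r["tcp_pos"]);d=p-[.4544,-.3095,.0448];x=d@[.987,.163,0]
print("dx,dz",x,d[2],"angle by x",np.degrees(np.arccos(1-x/.184)),"by both",np.degrees(np.arctan2(d[2],.184-x)))
print(np.array(r["qd"]))
s=env.capture("side");t=env.capture("top")
cv2.imwrite("pics/s8.png",np.hstack([cv2.resize(s[60:210,330:480],(400,400),interpolation=2),cv2.resize(s[220:370,200:350],(400,400),interpolation=2)])[:,:,::-1])
E
```

```text
time_s: 15.08
tcp_pos: [0.5451, -0.2942, 0.2092]
tool_rot: [[0.987, 0.162, -0.002], [0.162, -0.987, -0.0], [-0.002, -0.0, -1.0]]
wrist_force: [-6.0, -1.7, 2.2]
opening: 0.09
time_s 15.075
joints [ 1.0122  0.3452 -0.7015  1.5411  0.2271  1.3405  0.4505]
tcp_pos [ 0.5451 -0.2942  0.2092]
tool_rot [[ 0.9867  0.1625 -0.0024]
 [ 0.1625 -0.9867 -0.    ]
 [-0.0023 -0.0004 -1.    ]]
wrist_force [-6.0439 -1.6511  2.2042]
opening 0.08965780245034977
dx,dz 0.09198571228504344 0.1644022897866657 angle by x 59.9948625430325 by both 60.76470475869229
[ 0.0004 -0.0014 -0.0012 -0.0012  0.0011 -0.0023 -0.0007]
```

View pics/s8.png

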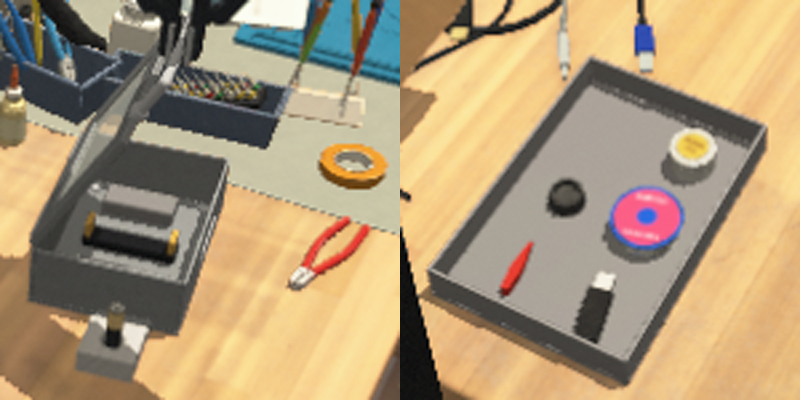

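The cover is open and held by the bar, the cell is upright in its socket at crop (115,320), and the other five oddments are undisturbed in the tray. Handing in.

```bash
python3 -c "
from station import env
env.sign_off();print(env.read_state()['time_s'])"
```

```text
the job is handed in; nothing more can be done
the job is handed in; nothing more can be done
```

The job is handed in at about 15 s of the 48 s. The cell is standing in the socket and let go, and the arm is still holding the cover open by its bar at about 60°.

- **Cell:** It met the socket's bottom at about the expected height (lower end at about z = 8 mm, 3.9 N contact). The last picture shows it upright, with the other five oddments undisturbed in the tray.
- **Cover angle:** The last checks differ slightly. Horizontal tool travel gives 60.0°. Travel in both axes gives 60.8°, but that assumes the bar has not shifted in the grip, and it seems to have slid about 5 mm along the pads. The camera estimates were 58.4–60° before a final nudge of about 1.2° further open. I did not re-measure the angle from a picture after that nudge.
- **Holding force:** While lifting, the bar built up a strain of about 20 N along its radius, which I eased off. At hand-in the wrist force was about 6.6 N and the arm was still.

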